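# Bring the flux jar to the front of the jar carousel and bolt it there

### The job

Fluxing is next: on the bench carousel, push the brass thumb plate outward to draw the index bolt out of the rim, turn the table by pushing its rim or its finger posts until the blue-capped jar stands in front, at the red-tipped pointer, then push the thumb plate back in until the bolt is fully home, so that the table cannot turn when the cap is unscrewed. Work with light fingertip pushes only: grip and lift nothing, do not push on the jars or the cone, and leave the other things on the bench where they are.

Things in the scene. Friction and masses are not known exactly. Their poses are not given: they have to be found in the camera images.
- stand: the carousel's fixed dark steel foot, 160 mm across; origin on the bench top on the turning axis. Its -x axis points to the front (a pin with a red cone tip, 115 mm from the axis, top 45 mm high), its -y axis to the right, where the bolt slides in a steel guide (30 mm wide, 109 to 135 mm from the axis, 38 mm high; nothing higher stands between rim and thumb plate). It carries table and bolt.
- table (a joint): the round wooden turntable; rad, 0 as found, grows counter-clockwise seen from above; turns more than a half turn either way once the bolt is drawn. Slightly stiff (0.06 N m), it stops where it is left. The bolt enters a rim gap at 0, +-1.571 or +-3.142 rad with 0.016 rad of play; its round nose centres the table by itself if that is off by up to 0.04 rad or more.
- bolt (a joint): the index bolt; m, 0 = home (nose in a rim gap, table locked; so at the start), 0.018 = drawn out to its stop; clear of the rim from 0.012. Slides along the stand's y axis with about 2 N of friction and stays where it is left.
- bolt_plate (a point): centre of the upper part of the bolt's upright brass thumb plate, 60 mm above the bench, 158 mm from the axis when home. The plate is 7 mm thick along the stand's y (sliding direction), 40 mm wide along the stand's x, and reaches from 24 to 76 mm above the bench. Push it outward (stand's -y) on its inner face, inward on its outer face.
- post1 (a point): a steel finger post on the rim, for pushing the table round: 12 mm diameter up to a black 16 mm ball, top 78 mm above the bench, 92.5 mm from the axis; this point lies on its axis 60 mm above the bench. The four posts stand midway between the cups; as found, this one is back left (stand's +x +y).
- post2 (a point): the same, as found front left (stand's -x +y)
- post3 (a point): the same, as found front right (stand's -x -y)
- post4 (a point): the same, as found back right (stand's +x -y)
- hub (a point): centre of the table top, on the turning axis, 34 mm above the bench. Round it stand four aluminium cups (52 mm inside, 58 mm outside, 11 mm high, centres 55 mm from the axis, 90 deg apart). The table is 202 mm across its round steel rim bar (15 mm thick, its centre 25 mm high, 93.5 mm from the axis); the rim has four gaps, one beside each cup.
- front_place (a point): the place on the table top in front, next to the red-tipped pointer: 55 mm from the axis along the stand's -x, 34 mm above the bench; fixed to the stand, does not turn
- flux_jar: the jar to bring to the front: clear glass, blue cap, 38 mm diameter, 54 mm high, loose in one of the table's four cups with up to 7 mm of play; origin at the centre of its underside. At the start it is in the left, right or back cup.
- pickle_jar: glass jar with a black cap, 44 mm diameter, 47 mm high, in another cup; origin at the centre of its underside
- pumice_jar: glass jar with a white cap, 48 mm diameter, 52 mm high, in another cup; origin at the centre of its underside
- borax_cone: white borax cone, 35 mm diameter, 34 mm high, in the front cup at the start; origin at the centre of its underside
- charcoal_block: bystander: black charcoal soldering block, 60 x 100 x 28 mm, lying to the right of the carousel; origin at the centre of its underside
- borax_dish: bystander: shallow white dish, 62 mm across, 18 mm high, to the right of the carousel, farther back; origin at the centre of its underside
- loupe: bystander: small folding loupe, 24 x 32 x 19 mm, to the left of the carousel, farther back; origin at the centre of its underside

How it is judged:
On the way, in this order (a step that is already met when the one before it is completed fails the run):
1. the index bolt has been drawn clear of the rim (value of joint bolt above 0.012 m), for 0.1 s.
2. with the bolt still drawn, the table has been turned until the blue-capped jar is in front (value of joint bolt above 0.006 m and horizontal distance between flux_jar and front_place below 0.014 m), for 0.1 s.
At the end, for the whole second after the job is handed in: The blue-capped jar stands at rest within 12 mm of the front place (the play of its cup included), the bolt is within 3 mm of home, and the three jars and the cone stand upright (within 0.1 rad) down in their cups (horizontal distance between flux_jar and front_place below 0.012 m and value of joint bolt below 0.003 m and angle between each of flux_jar, pickle_jar, pumice_jar, borax_cone's own z axis and vertical below 0.1 rad and z of each of flux_jar, pickle_jar, pumice_jar, borax_cone in the frame of stand below 0.04 m and linear speed of flux_jar below 0.02 m/s); the robot touches nothing.
It fails at once if a jar or the cone was lifted 10 mm or tipped by more than 0.35 rad (z of any of flux_jar, pickle_jar, pumice_jar, borax_cone in the frame of stand above 0.044 m or angle between any of flux_jar, pickle_jar, pumice_jar, borax_cone's own z axis and vertical above 0.35 rad).
It fails at once if the robot pushed on a jar or on the cone with more than 3 N (contact force between any of the fingers, the arm and flux_jar above 3 N or contact force between any of the fingers, the arm and pickle_jar above 3 N or contact force between any of the fingers, the arm and pumice_jar above 3 N or contact force between any of the fingers, the arm and borax_cone above 3 N).
It fails at once if the carousel's posts, rim or bolt were gripped or shoved with more than 35 N instead of being pushed lightly (contact force between the fingers and stand above 35 N).
It fails at once if the charcoal block, the dish or the loupe was moved by more than 15 mm (distance of any of charcoal_block, borax_dish, loupe from where it was at the start of the episode above 0.015 m).
It also fails if it takes over 69 s, if anything falls off the work surface, if the arm or the gripper's body presses on something with over 40 N, if the wrist force passes 120 N, or if a joint passes its speed limit or range.

### The arm

A 6-joint arm with a two-finger parallel gripper is mounted at the origin on a cart in front of the work surface, level with it; the furniture and walls round the work are solid. World frame = base frame: x ahead of the robot, y to its left, z up, the work surface at z = 0. Lengths are in m, angles in rad, forces in N, time in s.
With the tool pointing down it reaches from about 0.4 to 0.825 m from the base axis. Payload 7 kg.
Tool frame: the origin (TCP) lies at the very end of the fingers, on their centre line; the grasp point (between the pads) lies 19 mm behind it (tcp_to_grasp is the distance from the TCP to the grasp point, in m); x points along the fingers, z is the direction in which the jaws open and shut, and the axes are right-handed (so a half turn about x gives the same grasp; the last joint's range is limited). The gripper opens to 88 mm and grips with 3 to 60 N. Pads are 19 mm wide; open, the fingers measure 130 mm over their backs; the gripper's body (78 mm by 193 mm) begins 47 mm behind the grasp point.
Start: joints at [-0.958, 0.359, 0.012, 0, -1.224, -0.288], TCP at [0.215, -0.64, 0.227] pointing down, gripper open.
Joint ranges: [-3.07, 3.07], [-1.43, 2.12], [-1.02, 1.25], [-3.03, 1.67], [-3.05, -0], [-3.03, 3.03]. Speed limits (rad/s): [2.39, 2.39, 3.01, 3.14, 3.14, 3.14].

### API

Orientations are given as [roll, pitch, yaw] about the fixed x, y, z axes, in that order (R = Rz(yaw) Ry(pitch) Rx(roll)).
In Python, from station import get_state, grab_frame, job_done, tcp_to_grasp gives the robot as it stands. The module is installed in compiled form; this text tells all that it offers.
- The arm moves only by the shell command python3 -m crank 'ROWS' [FORCE]. ROWS is JSON, a list of rows, each a list of 7 numbers: the shift along the tool's x, y, z in m, then the turn, a rotation vector about the tool's x, y, z in rad, then the opening, from 0 (shut) to 1 (fully open). In form: [[x, y, z, wx, wy, wz, fingers], ...]. A call has 1 to 10 rows; each row is the pose to reach, as a shift and turn from the pose commanded when the call began, along the tool's axes at that moment; what a row does not reach only later rows make up. A row lasts 1/8 s, in which the tool goes at most 62.5 mm and 10.7 degrees, less where a joint would pass 70% of its speed; a pose out of reach is approached as far as the arm can. A call with a gripper value outside its range is refused whole. The fingers move at their own pace and stop on an object; FORCE is the grip in N (left out, the last holds). Time passes only in rows, so rows that repeat a pose let the fingers close. It gives the time, the measured TCP pose, the force and the opening at its end, in the units of the state.
- get_state(): the state, without advancing time (a new reading comes with each control period).
- grab_frame(name): name is "scene" or "top" or "wrist"; returns a dict with "pixels" (480x640x3 uint8, red, green, blue), "vfov" (degrees; the focal length in pixels is half the picture's height over the tangent of half this angle, whatever the lens; pixels are square), "cx", "cy" (the principal point, pixels), "extrinsics" (4x4, takes a point from world to camera coordinates). Camera axes: x right, y up, looking along -z (the intrinsics and any distortion apply to the point x, -y, -z); pixel columns grow to the right and rows downward; lengths in m; the calibration is good to about 2 mm. The wrist camera is an equidistant fisheye: a pixel r from the principal point sees the ray r / f radians off the axis. A picture is of the moment at which its call begins. There is no depth.
- job_done(): hands the job in, once; it reports no verdict.
The state is a dict: "t": time; "q": joint angles; "qd": joint speeds; "joint_efforts": joint torques, N m; "eef_pos": TCP position; "ee_rot": TCP orientation; "force": force on the tool from outside, world axes, zero at the start; "moment": the same for the moment, N m; "width": finger opening in m.
Only numpy, scipy, OpenCV 4.12 (cv2) and the standard library are available. Lean on these libraries where they do the work, as an engineer would, in place of code of your own. Each camera call takes 0.05 s, during which the arm holds its last target.

## Working session

There is one attempt and no reset: what is moved stays moved. The work goes in short steps, Python scripts to look and compute and a shell command to move; the robot and the scene stay as the last step left them, time stands still between calls to the robot, and variables do not carry over. Pictures are saved under pics/ and viewed, and the job is handed in when it is done.

```bash
mkdir -p pics
cat > h.py <<'E'
import numpy as np, cv2
from station import *
def snap(n,f):
    d=grab_frame(n); cv2.imwrite('pics/'+f,cv2.cvtColor(d['pixels'],cv2.COLOR_RGB2BGR)); return d
def proj(d,p):
    E=np.array(d['extrinsics']); c=E@np.append(p,1.); f=240/np.tan(np.radians(d['vfov'])/2)
    return np.array([d['cx']+f*c[0]/-c[2], d['cy']-f*c[1]/-c[2]])
def unproj(d,u,v,z):
    E=np.array(d['extrinsics']); f=240/np.tan(np.radians(d['vfov'])/2)
    r=E[:3,:3].T@np.array([(u-d['cx'])/f,-(v-d['cy'])/f,-1]); o=-E[:3,:3].T@E[:3,3]
    return o+r*(z-o[2])/r[2]
E
python3 - <<'E'
from h import *
for n in('top','scene'):
    d=snap(n,n+'0.png'); print(n,d['vfov'],d['cx'],d['cy'],np.round(d['extrinsics'],3).tolist())
s=get_state();print(s, tcp_to_grasp)
E
```

```text
top 42.24899488762517 314.00965632779133 248.2549072434481 [[-0.069, -0.998, -0.006, 0.054], [0.939, -0.067, 0.336, -0.591], [-0.336, 0.017, 0.942, -1.284], [0.0, 0.0, 0.0, 1.0]]
scene 52.14201275870367 315.3758501923141 241.82792276349915 [[-0.799, -0.601, -0.021, 0.454], [0.294, -0.421, 0.858, -0.241], [-0.524, 0.68, 0.513, -0.693], [0.0, 0.0, 0.0, 1.0]]
{'t': 0.1, 'q': array([-9.57908545e-01,  3.59327276e-01,  1.11600221e-02, -3.25398781e-04,
       -1.22410512e+00, -2.88114822e-01]), 'qd': array([ 1.48839658e-05, -1.04485477e-03,  1.56914623e-03, -1.68093652e-04,
       -5.69260575e-04, -8.71267413e-04]), 'joint_efforts': array([-1.95888832e-03, -5.84162879e+01,  2.93755549e+01,  7.01564580e+00,
        1.01969161e-02, -5.10868335e-05]), 'eef_pos': array([ 0.21523765, -0.63930133,  0.22570972]), 'ee_rot': array([0.08378413, 1.5692889 , 1.97924263]), 'force': array([ 0.14771266, -0.02142091, -0.19070063]), 'moment': array([-0.00865777,  0.00068414, -0.03964742]), 'width': 0.08776538503539699} 0.0188
```

View pics/top0.png

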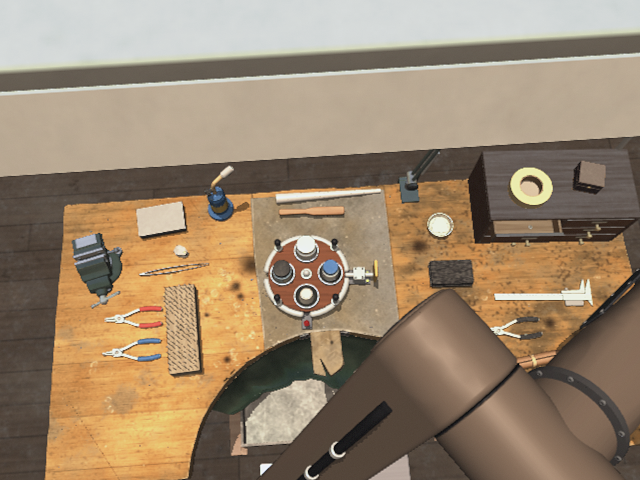

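View pics/scene0.png

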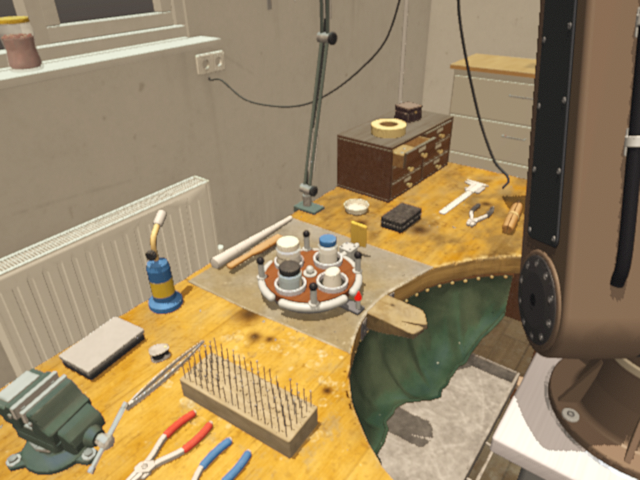

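Run:
```python
import cv2
im=cv2.imread('pics/top0.png'); c=im[220:340,250:400]; cv2.imwrite('pics/c0.png',cv2.resize(c,None,fx=5,fy=5,interpolation=cv2.INTER_CUBIC))
im=cv2.imread('pics/scene0.png'); c=im[210:330,240:390]; cv2.imwrite('pics/c1.png',cv2.resize(c,None,fx=5,fy=5,interpolation=cv2.INTER_CUBIC))
```

```text
(no output)
```

View pics/c0.png

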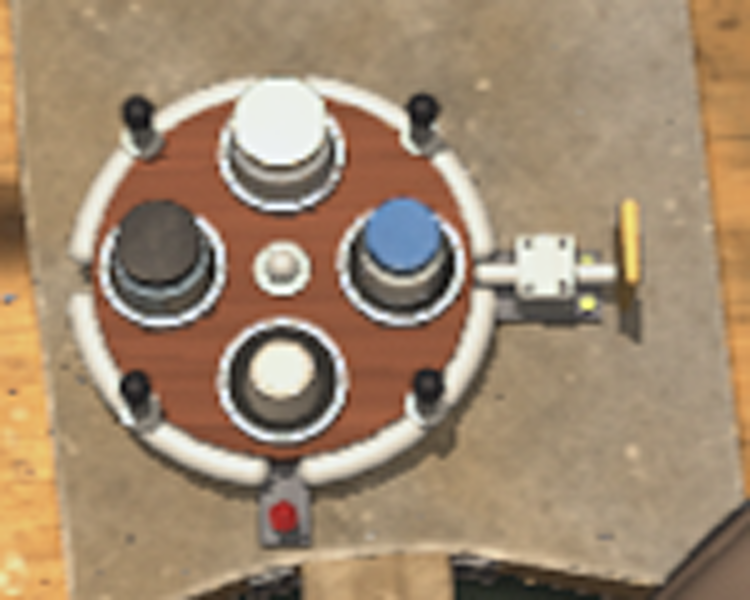

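View pics/c1.png

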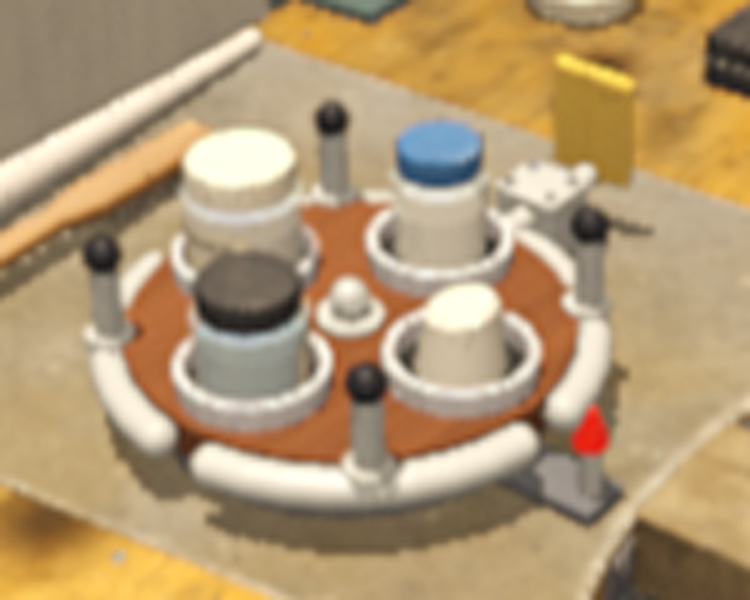

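```bash
cat > fit.py <<'E'
from h import *
from scipy.optimize import least_squares
t=grab_frame('top'); s=grab_frame('scene')
r=.0925/np.sqrt(2)
P={1:[r,r,.07],2:[-r,r,.07],3:[-r,-r,.07],4:[r,-r,.07]}
T={1:(137,112),2:(134,388),3:(428,387),4:(423,108)}
S={1:(102,252),2:(366,383),3:(590,226),4:(331,118)}
obs=[(t,P[k],np.array(T[k])/5+[250,220]) for k in P]+[(s,P[k],np.array(S[k])/5+[240,210]) for k in P]
obs=[(d,p,uv-0.4) for d,p,uv in obs]
def W(x,p):
    c,q=np.cos(x[2]),np.sin(x[2]); return np.array([x[0]+c*p[0]-q*p[1],x[1]+q*p[0]+c*p[1],p[2]])
def f(x): return np.concatenate([proj(d,W(x,p))-uv for d,p,uv in obs])
R=least_squares(f,[.55,0,0]); print(R.x, np.round(R.fun.reshape(-1,2),2).tolist())
x=R.x
for n,o in(('top',obs[:4]),('scene',obs[4:])):
    obs=o; print(n,least_squares(f,x).x)
for n,p in dict(plate=[0,-.158,.06],tip=[-.115,0,.045],hub=[0,0,.034],p3=P[3],p4=P[4]).items():
    print(n,W(x,p).round(4),(proj(t,W(x,p))-[250,220])*5,(proj(s,W(x,p))-[240,210])*5)
print(unproj(t,440,228,.018),unproj(t,450,270,.028),get_state()['q'])
E
python3 fit.py
```

```text
[ 0.55693779  0.03265539 -0.06159438] [[0.69, -0.05], [0.57, -0.09], [0.54, -0.41], [0.46, 0.24], [-0.31, 1.07], [-0.39, 0.76], [-0.22, 0.41], [-0.02, 0.63]]
top [ 0.55683077  0.03394075 -0.06153223]
scene [ 0.55805862  0.03044728 -0.06184034]
plate [ 0.5472 -0.125   0.06  ] [628.91725263 247.79652128] [591.27137842 101.98273781]
tip [0.4422 0.0397 0.045 ] [283.11544338 506.25223312] [588.83289132 408.77401958]
hub [0.5569 0.0327 0.034 ] [282.70911224 267.90178898] [346.61712163 319.21200088]
p3 [ 0.4876 -0.0286  0.07  ] [428.72335999 382.96016049] [586.89849753 226.04522875]
p4 [ 0.6182 -0.0367  0.07  ] [423.28706758 107.17910345] [328.88787841 119.16398671]
[ 0.65349721 -0.29443299  0.018     ] [ 0.543852   -0.30087585  0.028     ] [-9.57904725e-01  3.59109826e-01  1.14129991e-02 -2.08098025e-04
 -1.22409373e+00 -2.88080435e-01]
```

```bash
cat > go.py <<'E'
# usage: go.py sx sy z yawdeg  (stand frame; yaw of tool z (jaw dir) in stand frame)
import sys
from h import *
from scipy.spatial.transform import Rotation as Ro
X=np.array([.557,.0325,-.0616])
def W2(sx,sy):
    c,q=np.cos(X[2]),np.sin(X[2]); return X[0]+c*sx-q*sy, X[1]+q*sx+c*sy
def cur():
    s=get_state(); R=Ro.from_euler('xyz',s['ee_rot']).as_matrix(); p=s['eef_pos']
    d=p[:2]-X[:2]; c,q=np.cos(X[2]),np.sin(X[2])
    st=[c*d[0]+q*d[1],-q*d[0]+c*d[1]]
    yaw=np.degrees(np.arctan2(R[1,2],R[0,2])-X[2])
    return s,R,p,np.array(st),yaw
def target(sx,sy,z,yd):
    s,R,p,_,_=cur(); x=np.array([0,0,-1.]); a=np.radians(yd)+X[2]; zz=np.array([np.cos(a),np.sin(a),0]); yy=np.cross(zz,x)
    Rt=np.column_stack([x,yy,zz]); wx,wy=W2(sx,sy)
    d=R.T@(np.array([wx,wy,z])-p); w=Ro.from_matrix(R.T@Rt).as_rotvec()
    return d,w
if __name__=='__main__':
    s,R,p,st,yaw=cur(); print('t',round(s['t'],2),'stand xy',st.round(4),'z',p[2].round(4),'yaw',round(yaw,1),'F',s['force'].round(1),'w',round(s['width'],4),'q',s['q'].round(2))
    a=list(map(float,sys.argv[1:]))
    for i in range(0,len(a),4):
        d,w=target(*a[i:i+4]); print(a[i:i+4],'->',d.round(4).tolist(),w.round(3).tolist())
E
python3 go.py 0 -.132 .2 0 0 -.132 .2 180  0 -.132 .2 90
```

```text
t 0.2 stand xy [-0.2997 -0.6917] z 0.226 yaw 112.1 F [-0.7 -0.3  0.2] w 0.0879 q [-0.96  0.36  0.01 -0.   -1.22 -0.29]
[0.0, -0.132, 0.2, 0.0] -> [0.0263, -0.4885, 0.4055] [1.957, 0.001, -0.001]
[0.0, -0.132, 0.2, 180.0] -> [0.0263, -0.4885, 0.4055] [-1.184, 0.001, 0.001]
[0.0, -0.132, 0.2, 90.0] -> [0.0263, -0.4885, 0.4055] [0.386, 0.001, -0.0]
```

```bash
python3 -m crank '[[0.003,-0.055,0.045,-0.13,0,0,0],[0.006,-0.11,0.09,-0.26,0,0,0],[0.009,-0.165,0.135,-0.4,0,0,0],[0.012,-0.22,0.18,-0.53,0,0,0],[0.015,-0.27,0.225,-0.66,0,0,0],[0.018,-0.32,0.27,-0.79,0,0,0],[0.02,-0.37,0.31,-0.92,0,0,0],[0.022,-0.42,0.35,-1.05,0,0,0],[0.024,-0.46,0.38,-1.184,0,0,0],[0.026,-0.4885,0.4055,-1.184,0,0,0]]' 5; python3 go.py 0 -.132 .13 180 0 -.132 .048 180
python3 - <<'E'
from h import *
snap('top','t1.png');snap('wrist','w1.png')
E
```

```text
t: 1.45
eef_pos: [0.5444, -0.1065, 0.2012]
ee_rot: [-3.108, 1.57, -0.027]
force: [1.3, -0.2, -0.4]
width: 0.0007
t 1.45 stand xy [-0.0041 -0.1395] z 0.2012 yaw 180.1 F [ 1.3 -0.2 -0.4] w 0.0007 q [ 0.16  0.18 -0.29  0.   -1.1  -0.22]
[0.0, -0.132, 0.13, 180.0] -> [0.0712, -0.0075, -0.004] [0.002, -0.001, 0.0]
[0.0, -0.132, 0.048, 180.0] -> [0.1532, -0.0075, -0.004] [0.002, -0.001, 0.0]
```

View pics/w1.png

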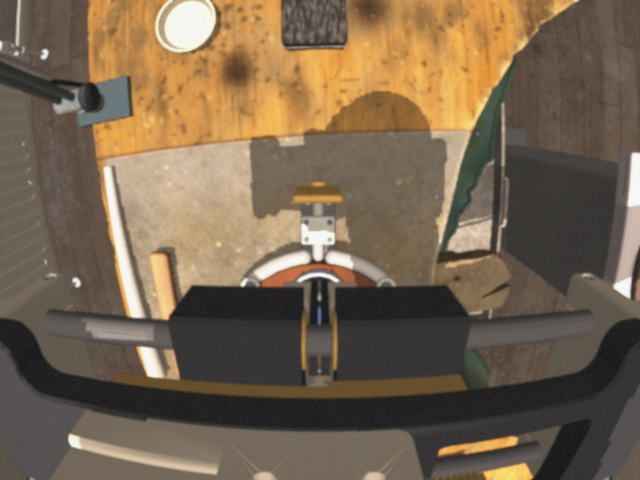

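Run:
```python
from h import *
snap('scene','s1.png')
im=cv2.imread('pics/s1.png'); cv2.imwrite('pics/s1c.png',cv2.resize(im[60:330,190:470],None,fx=2.1,fy=2.1,interpolation=cv2.INTER_CUBIC))
```

```text
(no output)
```

View pics/s1c.png

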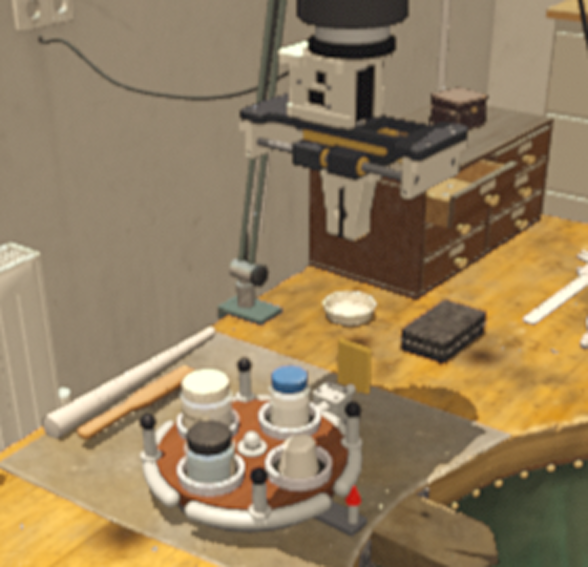

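View pics/t1.png

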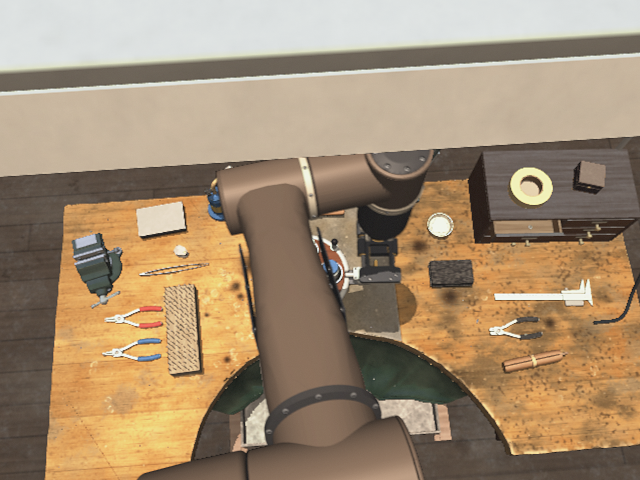

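```bash
python3 -m crank '[[0.03,-0.009,-0.004,0,0,0,0],[0.07,-0.009,-0.004,0,0,0,0],[0.10,-0.009,-0.004,0,0,0,0],[0.13,-0.009,-0.004,0,0,0,0],[0.153,-0.009,-0.004,0,0,0,0],[0.153,-0.009,-0.004,0,0,0,0]]'; python3 go.py 0 -.13 .048 180 0 -.163 .048 180;  python3 - <<'E'
from h import *
snap('scene','s2.png')
im=cv2.imread('pics/s2.png'); cv2.imwrite('pics/s2c.png',cv2.resize(im[100:330,220:420],None,fx=2.6,fy=2.6,interpolation=cv2.INTER_CUBIC))
E
```

```text
t: 2.35
eef_pos: [0.5462, -0.1007, 0.0466]
ee_rot: [0.183, 1.567, -3.022]
force: [-0.1, -0.0, 0.6]
width: 0.0001
t 2.35 stand xy [-0.0025 -0.1336] z 0.0466 yaw 179.9 F [-0.1 -0.   0.6] w 0.0001 q [ 0.17  0.35 -0.47 -0.   -0.75 -0.23]
[0.0, -0.13, 0.048, 180.0] -> [-0.0015, -0.0036, -0.0025] [-0.002, 0.004, -0.001]
[0.0, -0.163, 0.048, 180.0] -> [-0.0014, 0.0294, -0.0026] [-0.002, 0.004, -0.001]
```

View pics/s2c.png

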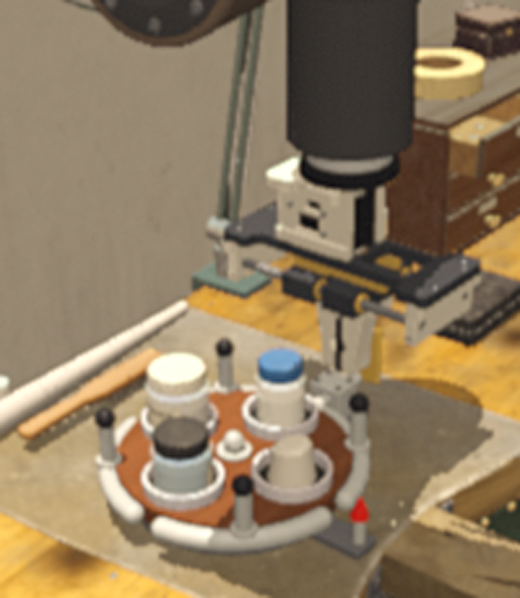

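```bash
python3 -m crank '[[0,0.004,-0.0025,0,0,0,0],[0,0.008,-0.0025,0,0,0,0],[0,0.011,-0.0025,0,0,0,0],[0,0.014,-0.0025,0,0,0,0],[0,0.017,-0.0025,0,0,0,0],[0,0.020,-0.0025,0,0,0,0],[0,0.023,-0.0025,0,0,0,0],[0,0.026,-0.0025,0,0,0,0],[0,0.026,-0.0025,0,0,0,0]]'; python3 go.py;  python3 - <<'E'
from h import *
snap('scene','s3.png')
im=cv2.imread('pics/s3.png'); cv2.imwrite('pics/s3c.png',cv2.resize(im[200:300,280:400],None,fx=5,fy=5,interpolation=cv2.INTER_CUBIC))
E
```

```text
t: 3.52
eef_pos: [0.5485, -0.1262, 0.0479]
ee_rot: [0.249, 1.57, -2.955]
force: [-0.1, 0.4, 0.2]
width: 0.0004
t 3.52 stand xy [ 0.0013 -0.1589] z 0.0479 yaw 180.0 F [-0.1  0.4  0.2] w 0.0004 q [ 0.12  0.36 -0.45  0.   -0.76 -0.18]
```

View pics/s3c.png

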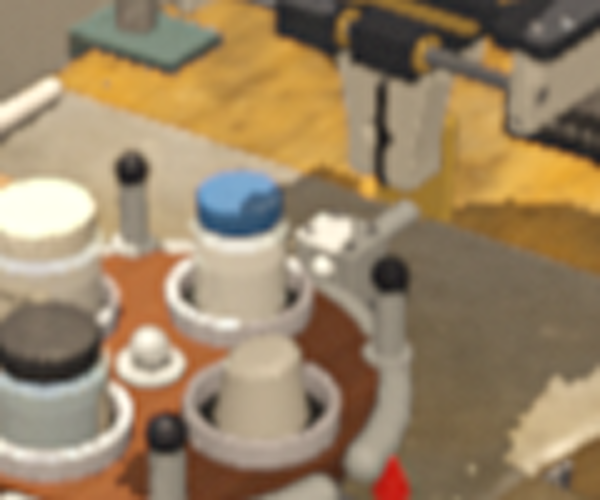

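```bash
python3 -m crank '[[0,0.001,0,0,0,0,0],[0,0.002,0,0,0,0,0],[0,0.003,0,0,0,0,0],[0,0.003,0,0,0,0,0]]'; python3 -m crank '[[0,0.001,0,0,0,0,0],[0,0.002,0,0,0,0,0],[0,0.002,0,0,0,0,0]]'
```

```text
t: 4.08
eef_pos: [0.5482, -0.1286, 0.0477]
ee_rot: [-0.258, 1.57, 2.822]
force: [-1.4, 4.2, -1.0]
width: 0.0002
t: 4.45
eef_pos: [0.5482, -0.129, 0.0476]
ee_rot: [-1.25, 1.569, 1.829]
force: [-2.9, 14.8, 0.3]
width: 0.0005
```

```bash
python3 -m crank '[[0,-0.008,0,0,0,0,0],[0,-0.02,0,0,0,0,0],[-0.04,-0.022,0,0,0,0,0],[-0.09,-0.022,0,0,0,0,0],[-0.13,-0.022,0,0,0,0,0],[-0.15,-0.022,0,0,0,0,0],[-0.15,-0.022,0,0,0,0,0]]'; python3 go.py -.10 .05 .2 225;  python3 - <<'E'
from h import *
snap('scene','s4.png')
im=cv2.imread('pics/s4.png'); cv2.imwrite('pics/s4c.png',cv2.resize(im[210:330,240:390],None,fx=5,fy=5,interpolation=cv2.INTER_CUBIC))
E
```

```text
t: 5.32
eef_pos: [0.5511, -0.1087, 0.2001]
ee_rot: [-3.085, 1.567, -0.006]
force: [0.4, -0.2, -0.1]
width: 0.0005
t 5.33 stand xy [ 0.0028 -0.1413] z 0.2001 yaw 180.0 F [ 0.4 -0.2 -0.1] w 0.0005 q [ 0.15  0.19 -0.28  0.   -1.09 -0.22]
[-0.1, 0.05, 0.2, 225.0] -> [-0.0003, -0.1913, 0.1029] [-0.786, -0.004, -0.001]
```

View pics/s4c.png

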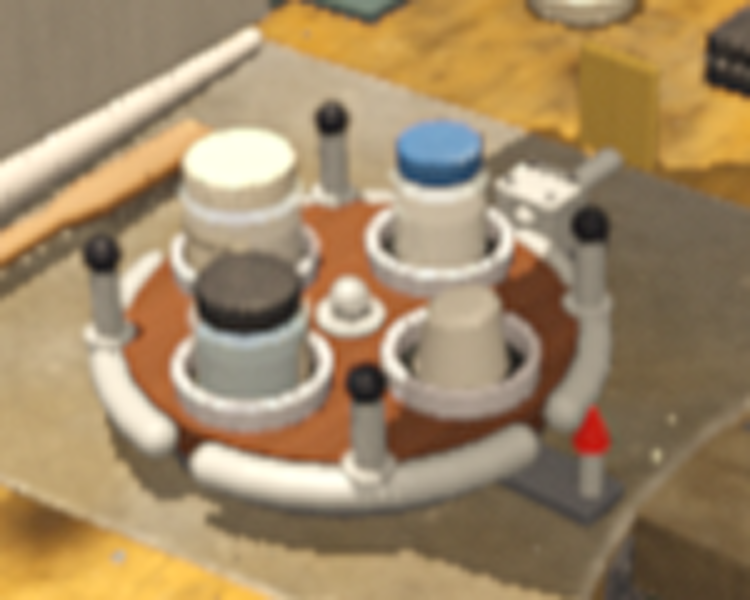

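```bash
python3 go.py -.10 .037 .2 225; python3 -m crank '[[0,-0.03,0.015,-0.1,0,0,0],[0,-0.07,0.04,-0.25,0,0,0],[0,-0.11,0.06,-0.4,0,0,0],[0,-0.145,0.08,-0.55,0,0,0],[0,-0.165,0.095,-0.7,0,0,0],[0,-0.178,0.103,-0.786,0,0,0],[0,-0.178,0.103,-0.786,0,0,0],[0,-0.178,0.103,-0.786,0,0,0]]'; python3 go.py -.10 .037 .05 225
```

```text
t 5.38 stand xy [ 0.0019 -0.1413] z 0.1985 yaw 180.0 F [-0.5  0.1 -0.9] w 0.0004 q [ 0.15  0.19 -0.29  0.   -1.09 -0.22]
[-0.1, 0.037, 0.2, 225.0] -> [-0.0016, -0.1783, 0.102] [-0.786, -0.002, -0.0]
t: 6.38
eef_pos: [0.458, 0.0749, 0.1974]
ee_rot: [-0.092, 1.57, -2.511]
force: [-0.1, -0.7, 0.1]
width: 0.0001
t 6.38 stand xy [-0.1014  0.0362] z 0.1974 yaw -135.1 F [-0.1 -0.7  0.1] w 0.0001 q [ 0.59  0.03 -0.48  0.   -1.07  0.13]
[-0.1, 0.037, 0.05, 225.0] -> [0.1474, 0.0004, -0.0017] [-0.001, 0.001, 0.0]
```

```bash
python3 -m crank '[[0.03,0,-0.001,0,0,0,0],[0.07,0,-0.001,0,0,0,0],[0.10,0,-0.001,0,0,0,0],[0.125,0,-0.001,0,0,0,0],[0.145,0,-0.001,0,0,0,0],[0.145,0,-0.001,0,0,0,0]]'
python3 - <<'E'
from h import *
snap('scene','s5.png')
im=cv2.imread('pics/s5.png'); cv2.imwrite('pics/s5c.png',cv2.resize(im[190:330,230:400],None,fx=4,fy=4,interpolation=cv2.INTER_CUBIC))
E
cat > arc.py <<'E'
from go import *
import sys
d=float(sys.argv[1]);r=float(sys.argv[2]);z=float(sys.argv[3])
for th in map(float,sys.argv[4:]):
    a=np.radians(th);u=np.array([np.cos(a),np.sin(a)]);c=np.array([np.sin(a),-np.cos(a)])
    p=r*u-d*c; D,w=target(p[0],p[1],z,th+90); print(th,D.round(4).tolist(),w.round(3).tolist())
E
python3 go.py; python3 arc.py .031 .097 .05 135 130 125 120 115 110 105 100 95 90
```

```text
t: 7.12
eef_pos: [0.458, 0.0745, 0.0515]
ee_rot: [-0.153, 1.567, -2.572]
force: [-1.1, 0.3, 0.2]
width: 0.0004
t 7.17 stand xy [-0.1007  0.0364] z 0.0526 yaw -135.1 F [ 0.1 -0.1  0. ] w 0.0 q [ 0.59  0.21 -0.66  0.   -0.7   0.13]
135.0 [0.0025, -0.0001, -0.0144] [-0.001, 0.002, 0.0]
130.0 [0.0025, -0.0024, -0.023] [0.086, 0.002, 0.0]
125.0 [0.0025, -0.004, -0.0317] [0.173, 0.002, -0.0]
120.0 [0.0025, -0.0048, -0.0406] [0.261, 0.002, -0.0]
115.0 [0.0025, -0.0049, -0.0495] [0.348, 0.002, -0.0]
110.0 [0.0024, -0.0042, -0.0583] [0.435, 0.002, -0.0]
105.0 [0.0024, -0.0027, -0.0671] [0.522, 0.002, -0.0]
100.0 [0.0024, -0.0004, -0.0757] [0.61, 0.002, -0.001]
95.0 [0.0024, 0.0026, -0.084] [0.697, 0.002, -0.001]
90.0 [0.0024, 0.0063, -0.0921] [0.784, 0.002, -0.001]
```

View pics/s5c.png

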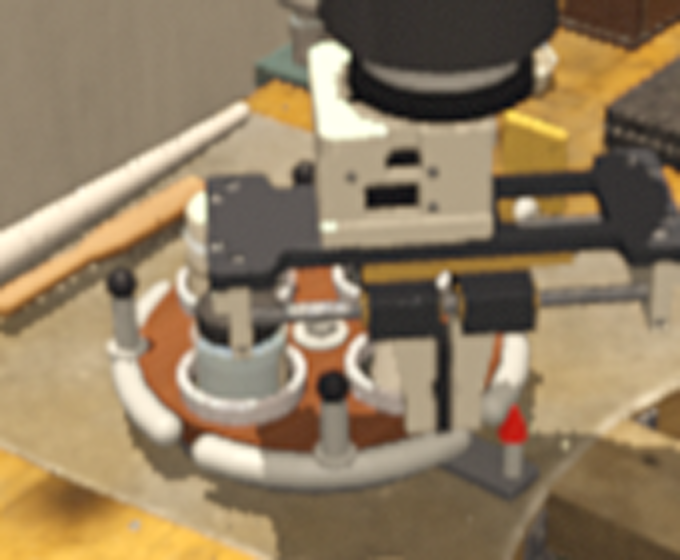

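Run:
```python
from h import *
from go import *
s,R,p,st,y=cur(); d=grab_frame('scene')
for z in(.066,.05):
  for sg in(1,-1):
    for yy in (-.039,0,.039):
      q=p+R[:,2]*sg*.0965+R[:,1]*yy+np.array([0,0,z]); print(z,sg,yy,((proj(d,q)-[230,190])*4).round())
print(((proj(d,p)-[230,190])*4).round())
```

```text
0.066 1 -0.039 [685. 331.]
0.066 1 0 [664. 279.]
0.066 1 0.039 [644. 231.]
0.066 -1 -0.039 [207. 361.]
0.066 -1 0 [205. 307.]
0.066 -1 0.039 [204. 257.]
0.05 1 -0.039 [682. 363.]
0.05 1 0 [661. 310.]
0.05 1 0.039 [642. 261.]
0.05 -1 -0.039 [209. 394.]
0.05 -1 0 [207. 339.]
0.05 -1 0.039 [206. 288.]
[435. 419.]
```

```bash
python3 -m crank '[[-0.0055,0,-0.004,0,0,0,0],[-0.0055,0,-0.010,0,0,0,0],[-0.0055,-0.001,-0.0185,0.04,0,0,0],[-0.0055,-0.0024,-0.023,0.086,0,0,0],[-0.0055,-0.004,-0.0317,0.173,0,0,0],[-0.0055,-0.0048,-0.0406,0.261,0,0,0],[-0.0055,-0.0049,-0.0495,0.348,0,0,0],[-0.0055,-0.0042,-0.0583,0.435,0,0,0],[-0.0055,-0.0042,-0.0583,0.435,0,0,0]]'
python3 - <<'E'
from h import *
snap('scene','s6.png')
im=cv2.imread('pics/s6.png'); cv2.imwrite('pics/s6c.png',cv2.resize(im[190:330,230:400],None,fx=4,fy=4,interpolation=cv2.INTER_CUBIC))
E
python3 go.py;python3 arc.py .031 .097 .058 110 105 100 95 90 85 80 75 70
```

```text
t: 8.35
eef_pos: [0.5006, 0.1183, 0.0589]
ee_rot: [-2.91, 1.57, 0.522]
force: [0.8, 0.7, 0.1]
width: 0.0008
t 8.4 stand xy [-0.062   0.0818] z 0.0588 yaw -159.8 F [ 0.3 -0.8 -0.4] w 0.0005 q [ 0.61  0.27 -0.55 -0.   -0.74 -0.32]
110.0 [0.0008, 0.0011, 0.0007] [0.004, -0.001, 0.0]
105.0 [0.0008, -0.0012, -0.0079] [0.091, -0.001, 0.0]
100.0 [0.0008, -0.0028, -0.0166] [0.178, -0.001, 0.0]
95.0 [0.0008, -0.0036, -0.0254] [0.265, -0.001, 0.0]
90.0 [0.0008, -0.0036, -0.0343] [0.353, -0.001, 0.0]
85.0 [0.0008, -0.0028, -0.0432] [0.44, -0.001, 0.0]
80.0 [0.0008, -0.0013, -0.0519] [0.527, -0.001, 0.0]
75.0 [0.0009, 0.001, -0.0605] [0.614, -0.001, 0.0]
70.0 [0.0009, 0.0041, -0.0689] [0.702, -0.001, 0.0]
```

View pics/s6c.png

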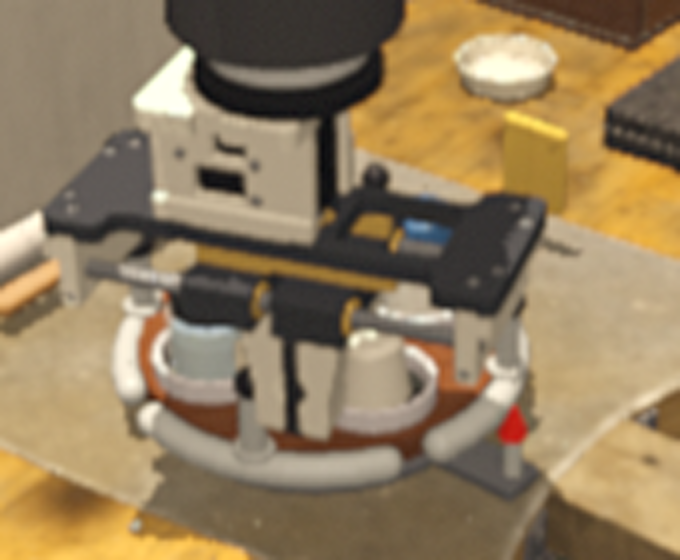

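```bash
python3 -m crank '[[0.0008,-0.0012,-0.0079,0.091,0,0,0],[0.0008,-0.0028,-0.0166,0.178,0,0,0],[0.0008,-0.0036,-0.0254,0.265,0,0,0],[0.0008,-0.0036,-0.0343,0.353,0,0,0],[0.0008,-0.0028,-0.0432,0.44,0,0,0],[0.0008,-0.0013,-0.0519,0.527,0,0,0],[0.0008,0.001,-0.0605,0.614,0,0,0],[0.0008,0.0041,-0.0689,0.702,0,0,0],[0.0008,0.0041,-0.0689,0.702,0,0,0]]'
python3 - <<'E'
from h import *
snap('scene','s7.png')
im=cv2.imread('pics/s7.png'); cv2.imwrite('pics/s7c.png',cv2.resize(im[190:330,230:400],None,fx=4,fy=4,interpolation=cv2.INTER_CUBIC))
E
python3 go.py;python3 arc.py .031 .097 .058 70 65 60 55 50 45
```

```text
t: 9.52
eef_pos: [0.5672, 0.1333, 0.0578]
ee_rot: [-2.193, 1.571, 0.537]
force: [-0.4, -0.4, -0.5]
width: 0.0005
t 9.57 stand xy [0.0036 0.1011] z 0.0578 yaw 160.0 F [ 0.   1.3 -0.5] w 0.0003 q [ 0.57  0.37 -0.4  -0.   -0.8  -0.98]
70.0 [-0.0002, -0.0008, -0.0002] [0.0, 0.0, 0.0]
65.0 [-0.0002, -0.0031, -0.0087] [0.088, 0.0, 0.0]
60.0 [-0.0002, -0.0047, -0.0175] [0.175, 0.0, 0.0]
55.0 [-0.0002, -0.0055, -0.0263] [0.262, 0.0, 0.0]
50.0 [-0.0002, -0.0055, -0.0352] [0.349, 0.0, 0.0]
45.0 [-0.0002, -0.0048, -0.0441] [0.437, 0.0, 0.0]
```

View pics/s7c.png

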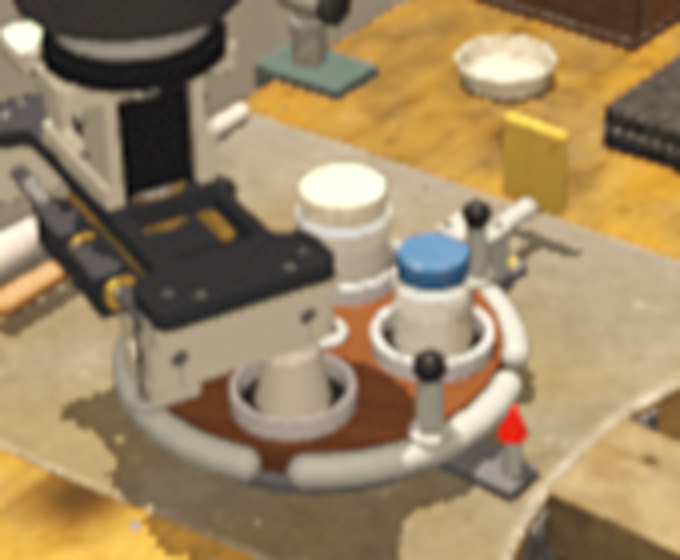

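```bash
cat > ang.py <<'E'
from go import *
def ang(d,u,v):  # scene pixel of ball -> stand angle
    q=unproj(d,u,v,.07); e=q[:2]-X[:2]; return round(np.degrees(np.arctan2(e[1],e[0])-X[2]),2), round(np.hypot(*e),4)
E
python3 - <<'E'
from ang import *
d=grab_frame('scene')
for u,v in((366/5+240,383/5+210),(590/5+240,226/5+210)): print('ref',ang(d,u,v))
for u,v in((430/4+230,365/4+190),(476/4+230,212/4+190)): print(ang(d,u,v))
E
```

```text
ref (np.float64(135.86), np.float64(0.0918))
ref (np.float64(-135.16), np.float64(0.0936))
(np.float64(164.19), np.float64(0.0922))
(np.float64(-105.83), np.float64(0.0949))
```

```bash
python3 -m crank '[[0,-0.002,-0.0044,0.044,0,0,0],[0,-0.0031,-0.0087,0.088,0,0,0],[0,-0.0047,-0.0175,0.175,0,0,0],[0,-0.0055,-0.0263,0.262,0,0,0],[0,-0.0055,-0.0352,0.349,0,0,0],[0,-0.005,-0.040,0.39,0,0,0],[0,-0.0048,-0.0441,0.437,0,0,0],[0,-0.0048,-0.0441,0.437,0,0,0]]'
python3 - <<'E'
from h import *
snap('scene','s8.png')
im=cv2.imread('pics/s8.png'); cv2.imwrite('pics/s8c.png',cv2.resize(im[210:330,240:390],None,fx=5,fy=5,interpolation=cv2.INTER_CUBIC))
E
python3 go.py;python3 arc.py .031 .097 .058 45 43 42 41 40
```

```text
t: 10.62
eef_pos: [0.6092, 0.1199, 0.0578]
ee_rot: [2.2, 1.571, -1.79]
force: [0.0, 0.4, -0.5]
width: 0.0007
t 10.68 stand xy [0.0466 0.0905] z 0.0578 yaw 134.9 F [-0.1  0.5 -0.4] w 0.0005 q [ 0.51  0.42 -0.31 -0.   -0.83 -1.36]
45.0 [-0.0002, -0.0001, 0.0] [-0.001, 0.0, -0.0]
43.0 [-0.0002, -0.0011, -0.0034] [0.034, 0.0, -0.0]
42.0 [-0.0002, -0.0016, -0.0051] [0.051, 0.0, -0.0]
41.0 [-0.0002, -0.002, -0.0068] [0.069, 0.0, -0.0]
40.0 [-0.0002, -0.0024, -0.0086] [0.086, 0.0, -0.0]
```

View pics/s8c.png

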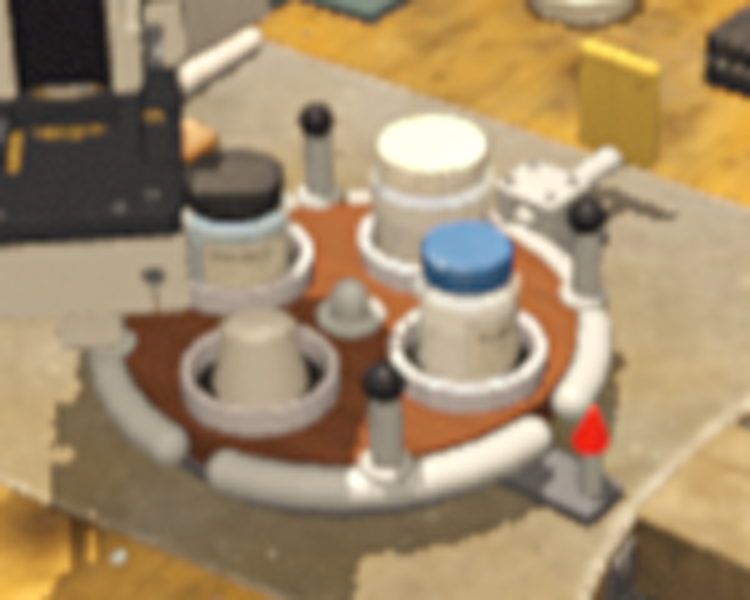

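Run:
```python
from ang import *
d=grab_frame('scene')
for a,b in (((366,383),(382,380)),((590,226),(587,214)),((331,118),(316,120))):
    A,B=[ang(d,u/5+240,v/5+210) for u,v in(a,b)]; print(A,B,A[0]-B[0])
```

```text
(np.float64(135.86), np.float64(0.0918)) (np.float64(139.43), np.float64(0.0909)) -3.569999999999993
(np.float64(-135.16), np.float64(0.0936)) (np.float64(-129.92), np.float64(0.0942)) -5.240000000000009
(np.float64(-45.53), np.float64(0.0932)) (np.float64(-41.68), np.float64(0.0924)) -3.8500000000000014
```

```bash
python3 -m crank '[[0,-0.0005,-0.0015,0.017,0,0,0],[0,-0.0011,-0.0034,0.034,0,0,0],[0,-0.0016,-0.0051,0.051,0,0,0],[0,-0.0021,-0.0072,0.072,0,0,0],[0,-0.0021,-0.0072,0.072,0,0,0]]'
python3 - <<'E'
from h import *
snap('scene','s9.png')
im=cv2.imread('pics/s9.png'); cv2.imwrite('pics/s9c.png',cv2.resize(im[210:330,240:390],None,fx=5,fy=5,interpolation=cv2.INTER_CUBIC))
E
python3 go.py
```

```text
t: 11.35
eef_pos: [0.616, 0.1159, 0.0577]
ee_rot: [-2.184, 1.571, 0.035]
force: [0.1, 0.0, -0.5]
width: 0.0006
t 11.4 stand xy [0.0537 0.0869] z 0.0577 yaw 130.7 F [0.1 0.3 0.7] w 0.0009 q [ 0.5   0.43 -0.3   0.   -0.84 -1.42]
```

View pics/s9c.png

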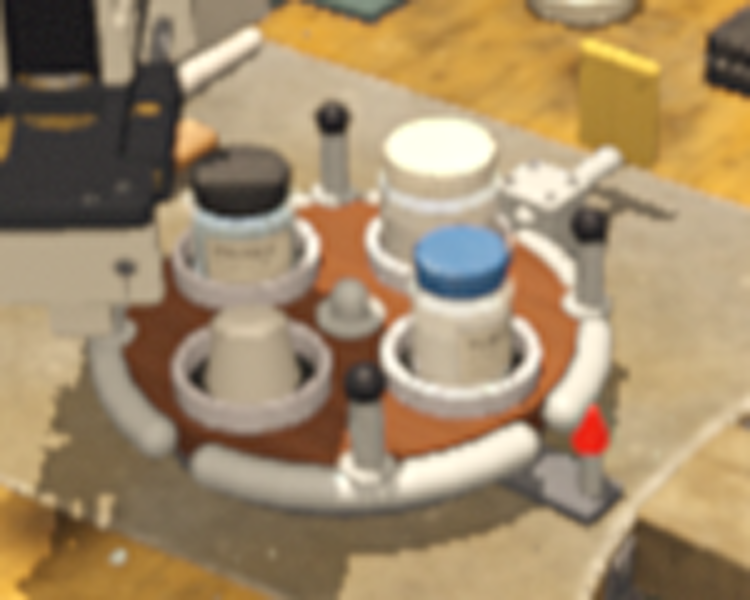

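```bash
python3 - <<'E'
from ang import *
d=grab_frame('scene')
for u,v in((463,248),): 
    q=unproj(d,u/5+240,v/5+210,.088); print(q[:2], np.array(W2(-.055,0)), q[:2]-W2(-.055,0))
E
python3 -m crank '[[0,-0.001,0.006,0,0,0,0],[0,-0.003,0.015,0,0,0,0],[-0.03,-0.005,0.02,0,0,0,0],[-0.07,-0.005,0.02,0,0,0,0],[-0.11,-0.005,0.02,0,0,0,0],[-0.145,-0.005,0.02,0,0,0,0],[-0.145,-0.005,0.02,0,0,0,0]]'; python3 go.py 0 -.2 .2 180 0 -.21 .2 180
```

```text
[0.50120692 0.0336451 ] [0.50210432 0.03588586] [-0.0008974  -0.00224076]
t: 12.32
eef_pos: [0.609, 0.1362, 0.2064]
ee_rot: [-1.807, 1.565, 0.414]
force: [-0.8, 0.5, -0.4]
width: 0.0005
t 12.32 stand xy [0.0455 0.1067] z 0.2064 yaw 130.8 F [-0.8  0.5 -0.4] w 0.0005 q [ 0.53  0.29 -0.14  0.   -1.14 -1.45]
[0.0, -0.2, 0.2, 180.0] -> [0.0052, 0.2347, -0.2026] [-0.859, -0.004, 0.005]
[0.0, -0.21, 0.2, 180.0] -> [0.0052, 0.2412, -0.2102] [-0.859, -0.004, 0.005]
```

```bash
python3 -m crank '[[0,0.03,-0.025,-0.1,0,0,0],[0,0.06,-0.055,-0.2,0,0,0],[0,0.095,-0.085,-0.32,0,0,0],[0.003,0.13,-0.115,-0.44,0,0,0],[0.005,0.165,-0.145,-0.56,0,0,0],[0.005,0.195,-0.17,-0.68,0,0,0],[0.005,0.22,-0.19,-0.78,0,0,0],[0.005,0.24,-0.209,-0.859,0,0,0],[0.005,0.24,-0.209,-0.859,0,0,0],[0.005,0.24,-0.209,-0.859,0,0,0]]'; python3 go.py 0 -.208 .05 180
```

```text
t: 13.58
eef_pos: [0.5424, -0.1761, 0.1972]
ee_rot: [-0.26, 1.57, 2.818]
force: [-0.1, 0.2, 1.3]
width: 0.0005
t 13.57 stand xy [-0.0017 -0.2091] z 0.1972 yaw 179.9 F [-0.1  0.2  1.3] w 0.0005 q [ 0.03  0.21 -0.27 -0.   -1.1  -0.09]
[0.0, -0.208, 0.05, 180.0] -> [0.1472, -0.0011, -0.0018] [-0.002, 0.001, 0.0]
```

```bash
python3 -m crank '[[0.04,0,-0.0018,0,0,0,0],[0.08,0,-0.0018,0,0,0,0],[0.11,0,-0.0018,0,0,0,0],[0.135,0,-0.0018,0,0,0,0],[0.146,0,-0.0018,0,0,0,0],[0.146,0,-0.0018,0,0,0,0]]'
python3 - <<'E'
from h import *
snap('scene','s10.png')
im=cv2.imread('pics/s10.png'); cv2.imwrite('pics/s10c.png',cv2.resize(im[190:330,250:420],None,fx=4,fy=4,interpolation=cv2.INTER_CUBIC))
E
python3 go.py 0 -.185 .05 180 0 -.176 .05 180
```

```text
t: 14.32
eef_pos: [0.5443, -0.1762, 0.0513]
ee_rot: [0.127, 1.57, -3.077]
force: [0.0, 0.2, -0.2]
width: 0.0004
t 14.38 stand xy [ 0.0008 -0.2092] z 0.0522 yaw 180.0 F [ 0.1  0.2 -0.1] w 0.0005 q [ 0.03  0.36 -0.43  0.   -0.78 -0.09]
[0.0, -0.185, 0.05, 180.0] -> [0.0021, -0.0242, 0.0008] [-0.001, -0.0, -0.0]
[0.0, -0.176, 0.05, 180.0] -> [0.0021, -0.0332, 0.0008] [-0.001, -0.0, -0.0]
```

View pics/s10c.png

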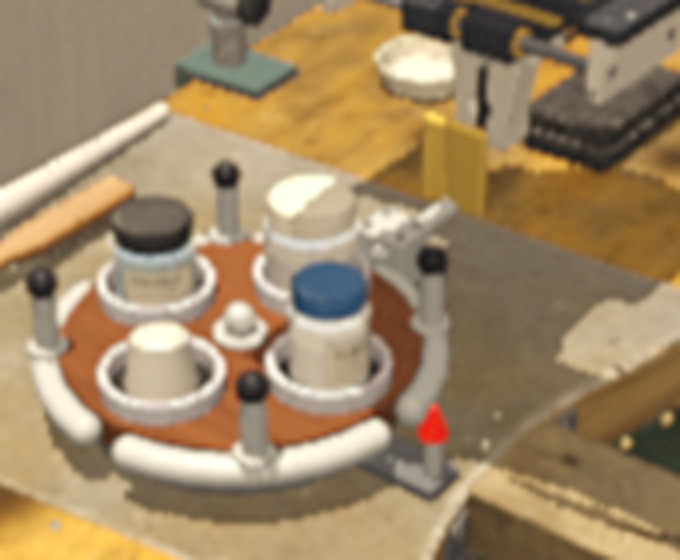

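Finger is beyond the outer face of the thumb plate; push inward in small steps.

```bash
python3 -m crank '[[0,-0.006,0.0008,0,0,0,0],[0,-0.012,0.0008,0,0,0,0],[0,-0.016,0.0008,0,0,0,0],[0,-0.019,0.0008,0,0,0,0],[0,-0.022,0.0008,0,0,0,0],[0,-0.025,0.0008,0,0,0,0],[0,-0.028,0.0008,0,0,0,0],[0,-0.031,0.0008,0,0,0,0],[0,-0.033,0.0008,0,0,0,0],[0,-0.033,0.0008,0,0,0,0]]'; python3 go.py 0 -.172 .05 180; python3 -m crank '[[0,-0.001,0,0,0,0,0],[0,-0.002,0,0,0,0,0],[0,-0.002,0,0,0,0,0]]'; python3 go.py
```

```text
t: 15.62
eef_pos: [0.5457, -0.1434, 0.0516]
ee_rot: [-1.513, 1.571, 1.566]
force: [0.1, 0.3, 1.0]
width: 0.0002
t 15.62 stand xy [-0.0004 -0.1763] z 0.0516 yaw 179.9 F [0.1 0.3 1. ] w 0.0002 q [ 0.09  0.35 -0.45 -0.   -0.77 -0.15]
[0.0, -0.172, 0.05, 180.0] -> [0.0016, -0.0043, -0.0004] [-0.001, 0.0, 0.0]
t: 16.0
eef_pos: [0.5458, -0.1417, 0.0516]
ee_rot: [-0.237, 1.571, 2.842]
force: [0.3, -0.5, 0.3]
width: 0.0004
t 16.0 stand xy [-0.0005 -0.1746] z 0.0516 yaw 179.9 F [ 0.3 -0.5  0.3] w 0.0004 q [ 0.09  0.35 -0.45 -0.   -0.77 -0.16]
```

```bash
python3 -m crank '[[0,-0.001,0,0,0,0,0],[0,-0.002,0,0,0,0,0],[0,-0.002,0,0,0,0,0]]'; python3 -m crank '[[0,-0.001,0,0,0,0,0],[0,-0.0015,0,0,0,0,0],[0,-0.0015,0,0,0,0,0]]'; python3 go.py
```

```text
t: 16.38
eef_pos: [0.5459, -0.1397, 0.0516]
ee_rot: [0.056, 1.571, 3.135]
force: [-0.1, -1.8, -1.1]
width: 0.0004
t: 16.75
eef_pos: [0.5458, -0.1394, 0.0517]
ee_rot: [1.222, 1.569, -1.982]
force: [1.1, -9.5, -1.6]
width: 0.0004
t 16.75 stand xy [-0.0006 -0.1723] z 0.0517 yaw 179.9 F [ 1.1 -9.5 -1.6] w 0.0004 q [ 0.1   0.35 -0.45  0.   -0.77 -0.16]
```

```bash
python3 -m crank '[[0,0.01,0,0,0,0,0],[0,0.035,0,0,0,0,0],[-0.03,0.04,0,0,0,0,0],[-0.08,0.04,0,0,0,0,0],[-0.13,0.04,0,0,0,0,0],[-0.16,0.06,0,0,0,0,0],[-0.16,0.06,0,0,0,0,0]]'
python3 - <<'E'
from ang import *
d=snap('scene','s11.png')
im=cv2.imread('pics/s11.png'); cv2.imwrite('pics/s11c.png',cv2.resize(im[210:330,240:390],None,fx=5,fy=5,interpolation=cv2.INTER_CUBIC))
snap('wrist','w11.png')
print((proj(d,np.array([*W2(0,-.158),.06]))-[240,210])*5)
E
```

```text
t: 17.62
eef_pos: [0.5436, -0.199, 0.2147]
ee_rot: [-3.1, 1.565, -0.022]
force: [0.0, 0.4, -0.6]
width: 0.0007
[591.34808608 101.79258035]
```

View pics/s11c.png

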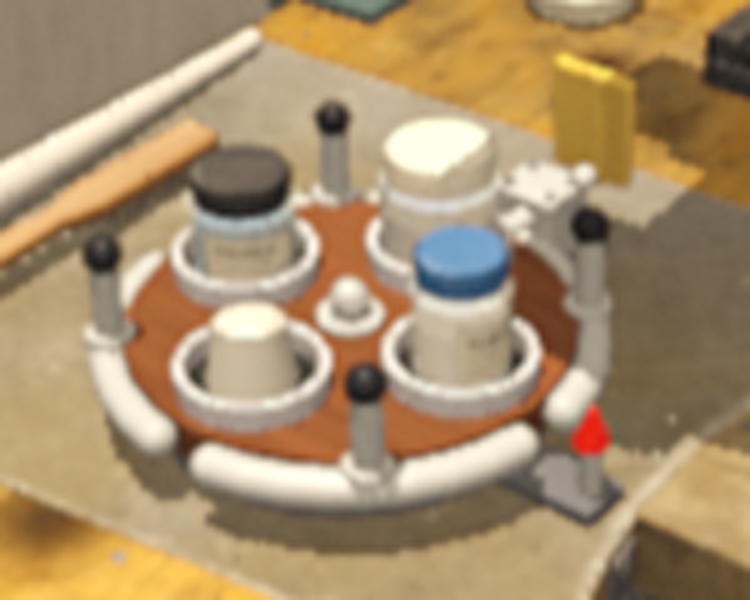

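View pics/w11.png

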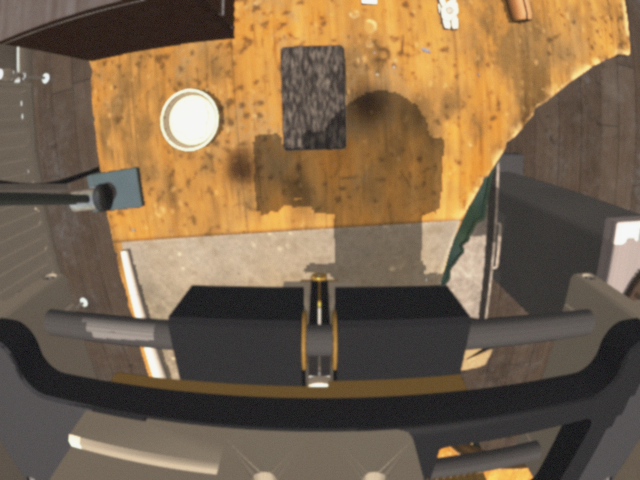

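The plate is back exactly at its home image position: its top corners at about (558,58) and (633,83) in the crop match the first picture. The posts are at their reference pixels, the blue jar is at the pointer, and the robot is clear.

```bash
python3 -c "
from station import *
print(job_done())"
```

```text
the job is handed in; nothing more can be done
None
```

The blue-capped jar now stands at the red-tipped pointer with the index bolt pushed back home, and I handed the job in at about 17.7 s.

**What I did:** with closed fingertips I pushed the thumb plate outward until it hit its stop. I then pushed the front-left post (post2) a quarter turn clockwise to about -1.57 rad and backed away. Finally I pushed the plate back in.

**Last checks:**
- **Bolt:** it stopped at the tool position predicted for home. In the last scene picture the plate is back where it was in the first one.
- **Table:** the post balls line up with their starting pixels to within about 0.5°, so the table is at the quarter-turn gap.
- **Blue jar:** it was about 2–3 mm from the front place before the bolt went in. I did not measure it again afterwards, but it looks unmoved.
- **Other jars and cone:** all stand upright in their cups.
- **Bystanders:** the charcoal block and the dish look untouched by eye. I did not check the loupe in the last pictures, but nothing touched the bench near it.
- **Forces:** the highest I read was about 15 N when the plate hit its outer stop, and about 10 N at home. Forces were only read at the end of each move.

None of the checks failed or disagreed.

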